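# Shut the tank cover and start the lamp timer

### The job

The drained shrimp tank is ready for its sterilising lamp: with the fingertips, push the frosted sliding cover fully shut, and only then press the green button on the tank's white timer box all the way down and let it come back up. Nothing is to be gripped or lifted; leave the scraper, dish, shrimp cave and spoon where they lie.

Things in the scene. Friction and masses are not known exactly. Their poses are not given: they have to be found in the camera images.
- tank: Empty clear tank, steel frame, fixed, 200 (x) x 300 (y) x 160 mm high; origin: centre of its underside, z up. Top: a fixed clear pane over its +y half (y 0 to 150), upper face at height 160 mm, flush with the frame; the -y half is open. Guide strips to height 172 have inner faces at x = -92 and 92; the stop strip at the -y end reaches 174; the +y end has none.
- cover_edge (a point): Middle of the upright outer face of the cover's black edge (height 169 mm). The frosted cover is a slab 174 (tank x) x 145 (tank y) x 16 mm, underside 161 and top 177 mm high, sliding over the fixed pane between the guide strips; it reaches from this face 145 mm towards the tank's -y. The face looks to the tank's +y; pushed towards the tank's -y the cover shuts. Axes as the tank's.
- cover (a joint): How far the cover is open, m: 0 is fully shut against the end stop, up to 0.135 fully open; it grows as the cover moves towards the tank's +y. It slides with about 2 N of friction plus light damping and stays where it is left.
- timer_top (a point): Centre of the top of the green round button, 28 mm across, pressed straight down. It stands on the white timer box, 90 x 58 mm (tank x, y), top at height 174 mm, which hangs on the -y end of the tank's frame, centred at tank x 0, y -180 mm.
- timer (a joint): How far the button is pressed, m: 0 is up, 0.006 is fully down. A spring returns it; fully down takes about 5 N.
- scraper: Black plastic magnetic scraper, 70 x 42 x 38 mm, loose on the shelf; origin at the centre of its underside. Leave alone.
- dish: Frosted glass dish, 84 mm across, 35 mm high, loose on the shelf; origin at the centre of its underside. Leave alone.
- cave: Green silicone shrimp cave, a half-round tunnel 75 x 70 mm, 43 mm high, loose inside the tank on its gravel bed (32 mm above the shelf), below the opening; origin at the centre of its underside. Leave alone.
- spoon: Grey plastic spoon, 150 mm long along its x, loose on the shelf behind the tank; origin under its middle. Leave alone.

How it is judged (in metres and radians):
On the way, in this order (a step that is already met when the one before it is completed fails the run):
1. the cover is fully shut (value of joint cover below 0.004 m), for 0.2 s.
2. the timer button is pressed down (value of joint timer above 0.0045 m), for 0.05 s.
At the end, for the whole second after the job is handed in: The cover is within 4 mm of fully shut, the button has been pressed at least 4.5 mm after that and is up again (under 1.5 mm), and the scraper, dish, cave and spoon are within 15 mm of where they were (value of joint cover below 0.004 m and value of joint timer below 0.0015 m and distance of each of scraper, dish, cave, spoon from where it was at the start of the episode below 0.015 m); the robot touches nothing.
It fails at once if the timer button is pressed while the cover is open (value of joint timer above 0.003 m and value of joint cover above 0.006 m).
It fails at once if the magnetic algae scraper is lifted, carried or pushed away (more than 15 mm) (distance of scraper from where it was at the start of the episode above 0.015 m).
It fails at once if the frosted dish is lifted, carried or pushed away (more than 15 mm) (distance of dish from where it was at the start of the episode above 0.015 m).
It fails at once if the shrimp cave is lifted, carried or pushed away (more than 15 mm) (distance of cave from where it was at the start of the episode above 0.015 m).
It fails at once if the spoon is lifted, carried or pushed away (more than 15 mm) (distance of spoon from where it was at the start of the episode above 0.015 m).
It also fails if it takes over 40 s, if anything falls off the work surface, if the arm or the gripper's body presses on something with over 40 N, if the wrist force passes 120 N, or if a joint passes its speed limit or range.

### The arm

A 6-joint arm with a two-finger parallel gripper is mounted at the origin on the work surface. World frame = base frame: x ahead of the robot, y to its left, z up, the work surface at z = 0. Lengths are in mm, angles in rad, forces in N, time in s.
With the tool pointing down it reaches from about 150 to 775 mm from the base axis. Payload 6.1 kg.
Tool frame: the origin (TCP) lies on the centre line of the jaws, within the pads' length; the fingertips stand 22 mm ahead of it and the grasp point (between the pads) lies 3 mm ahead of it (tips_ahead is the distance from the TCP to the fingertips, in mm); x points along the fingers, y is the direction in which the jaws open and shut, and the axes are right-handed (so a half turn about x gives the same grasp; the last joint's range is limited). The gripper opens to 85 mm and grips with 20 to 120 N. Pads are 22 mm wide; open, the fingers measure 114 mm over their backs; the gripper's body (76 mm by 85 mm) begins 54 mm behind the grasp point. The pads swing forward as they close: fully open they stand 13 mm farther back than shut.
Start: joints at [1.291, 0.126, -0.04, 1.405, 0, 1.571], TCP at [144.98, 504.568, 217.095] pointing down, gripper open.
Joint ranges: [-2.72, 2.72], [-0.95, 1.95], [-1.27, 1.35], [-1.78, 2.02], [-1.46, 1.47], [-3.14, 3.14]. Speed limits (rad/s): [2.39, 2.39, 3.01, 3.14, 3.14, 3.14].

### API

Orientations are given as a rotation vector (axis times angle).
In Python, from rig import state, get_image, job_done, tips_ahead gives the robot as it stands. The module is installed in compiled form; this text tells all that it offers.
- The arm moves only by the shell command python3 -m inch 'ROWS'. ROWS is a JSON object of lists of equal length, an entry for each row: "turn": the turn, a rotation vector about the tool's x, y, z in rad, a list of three; "travel": the shift along the tool's x, y, z in m, a list of three; "gripper": the opening, from 0 (shut) to 1 (fully open). A call has exactly 8 rows; each row shifts and turns the pose as measured when the row begins, along the tool's axes as they then stand; what a row does not reach is not made up. A row lasts 1/8 s, in which the tool goes at most 62.5 mm and 10.7 degrees, less where a joint would pass 70% of its speed; a pose out of reach is approached as far as the arm can. A call with a gripper value outside its range is refused whole. The fingers move at their own pace and stop on an object; the grip force is fixed at half the most. Time passes only in rows, so rows that do not move let the fingers close, or fill a call up. It gives the time, the measured TCP pose, the force and the opening at its end, in the units of the state.
- state(): the state, without advancing time (a new reading comes with each control period).
- get_image(name): name is "side" or "top" or "wrist"; returns a dict with "image" (420x560x3 uint8, red, green, blue), "fx", "fy", "cx", "cy" (pixels), "cam_to_world" (4x4, takes a point from camera to world coordinates). Camera axes: x right, y up, looking along -z (the intrinsics and any distortion apply to the point x, -y, -z); pixel columns grow to the right and rows downward; lengths in mm; the calibration is good to about 2 mm. The wrist camera is an equidistant fisheye: a pixel r from the principal point sees the ray r / f radians off the axis. A picture is of the moment at which its call begins. There is no depth.
- job_done(): hands the job in, once; it reports no verdict.
The state is a dict: "clock": time; "joint_pos": joint angles; "qvel": joint speeds; "tau": joint torques, N m; "tool_pos": TCP position; "ee_rot": TCP orientation; "wrist_force": force on the tool from outside, world axes, zero at the start; "ft_torque": the same for the moment, N m; "width": opening from 0.0 (shut) to 1.0 (fully open).
Only numpy, scipy, OpenCV 4.12 (cv2) and the standard library are available. Lean on these libraries where they do the work, as an engineer would, in place of code of your own. Each camera call takes 0.05 s, during which the arm holds its last target.

## Working session

There is one attempt and no reset: what is moved stays moved. The work goes in short steps, Python scripts to look and compute and a shell command to move; the robot and the scene stay as the last step left them, time stands still between calls to the robot, and variables do not carry over. Pictures are saved under pics/ and viewed, and the job is handed in when it is done.

```bash
mkdir -p pics
cat > h.py <<'E'
import numpy as np,cv2
from rig import state,get_image
E
python3 - <<'E'
from h import *
import pickle
d={}
for n in ("side","top","wrist"):
    r=get_image(n); d[n]=r
    cv2.imwrite(f"pics/{n}0.png",r["image"][:,:,::-1])
    print(n,r["fx"],r["fy"],r["cx"],r["cy"]);print(np.round(np.array(r["cam_to_world"]),3).tolist(), [k for k in r if k not in('image',)])
pickle.dump(d,open("im0.pkl","wb"))
print(state())
from rig import tips_ahead
print(tips_ahead() if callable(tips_ahead) else tips_ahead)
E
```

```text
side 522.6572501130137 522.6572501130137 283.7841406511362 210.45972655671903
[[0.798, -0.568, 0.201, 789.259], [0.603, 0.754, -0.263, -222.372], [-0.002, 0.331, 0.944, 1173.791], [0.0, 0.0, 0.0, 1.0]] ['fx', 'fy', 'cx', 'cy', 'cam_to_world']
top 538.5277631075535 538.5277631075535 276.51702384817605 201.66149962717017
[[-0.002, 0.991, -0.137, 417.583], [-1.0, -0.005, -0.023, 31.603], [-0.023, 0.137, 0.99, 1308.324], [0.0, 0.0, 0.0, 1.0]] ['fx', 'fy', 'cx', 'cy', 'cam_to_world']
wrist 325.19226210127806 325.19226210127806 274.8509570731074 206.05961790732007
[[0.276, -0.928, -0.251, 80.555], [0.961, 0.267, 0.074, 522.871], [-0.001, -0.262, 0.965, 373.489], [0.0, 0.0, 0.0, 1.0]] ['fx', 'fy', 'cx', 'cy', 'cam_to_world']
{'clock': 0.15, 'joint_pos': array([ 1.29101722e+00,  1.26271530e-01, -4.03682825e-02,  1.40538748e+00,
        1.88290231e-05,  1.57078928e+00]), 'qvel': array([-7.43856918e-04, -2.64375481e-03,  2.96059735e-03,  2.60093674e-05,
        1.16344292e-03,  1.29862856e-04]), 'tau': array([-4.40214444e-04, -4.36271739e+01,  3.53152263e+01,  1.34926508e-02,
       -9.47522653e-05,  4.93891775e-06]), 'tool_pos': array([144.88014346, 504.27621136, 216.49511398]), 'ee_rot': array([ 0.21865082,  1.55980794, -0.22056657]), 'wrist_force': array([ 0.04405257, -0.10045297, -0.06048257]), 'ft_torque': array([ 0.02232804,  0.04189915, -0.06824982]), 'width': 1.0013347137370046}
22.0
```

View pics/top0.png

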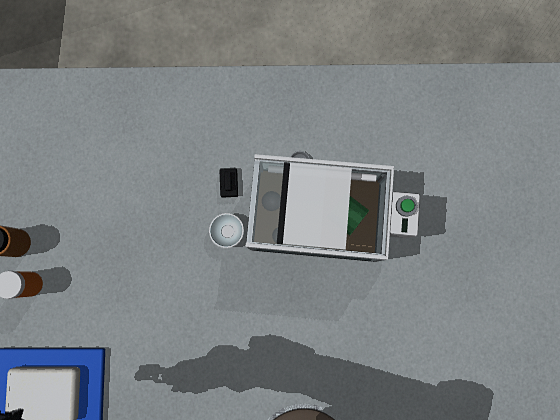

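View pics/side0.png

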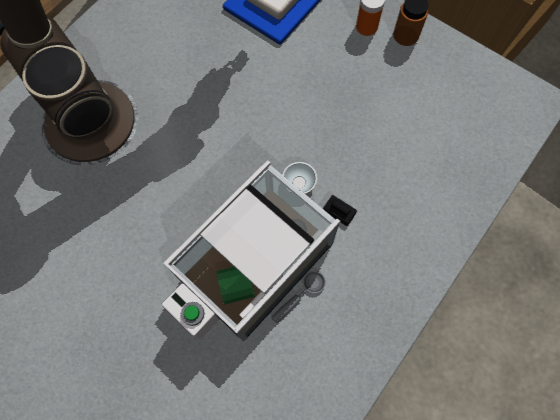

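View pics/wrist0.png

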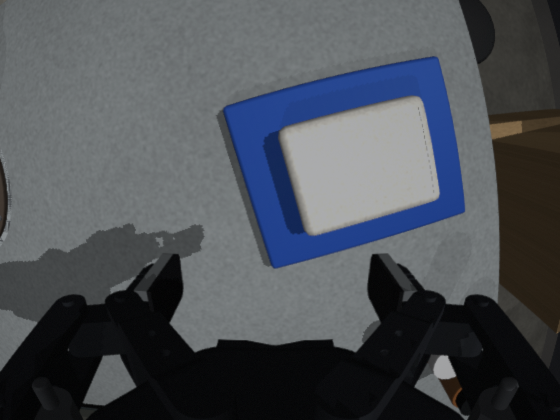

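The top view shows the tank with its +y end on the left (corner about 255,157 and 247,248), the cover's black edge near column 284, the green button at about (407,205), the dish at (226,230) and the scraper at (229,182). The side view shows the same layout. The wrist view shows only the blue tray. Next I'll zoom in to pick points.

Run:
```python
import pickle,cv2
d=pickle.load(open("im0.pkl","rb"))
a=d["top"]["image"][140:270,200:430,::-1]; cv2.imwrite("pics/topz.png",cv2.resize(a,None,fx=3.4,fy=3.4,interpolation=cv2.INTER_CUBIC))
a=d["side"]["image"][155:340,155:365,::-1]; cv2.imwrite("pics/sidez.png",cv2.resize(a,None,fx=3.2,fy=3.2,interpolation=cv2.INTER_CUBIC))
```

```text
(no output)
```

View pics/topz.png

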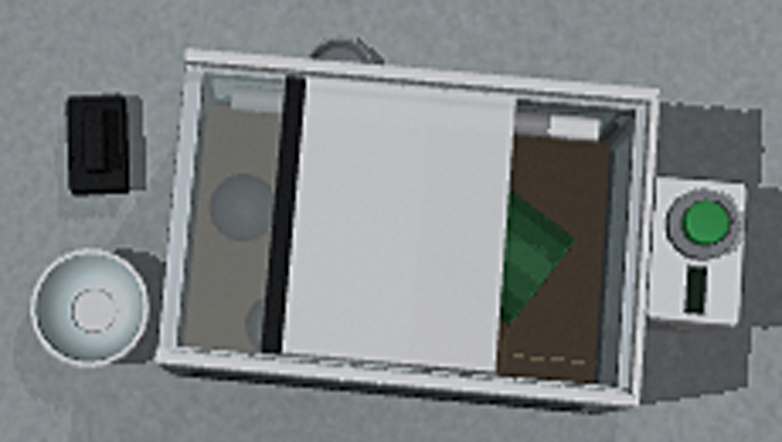

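View pics/sidez.png

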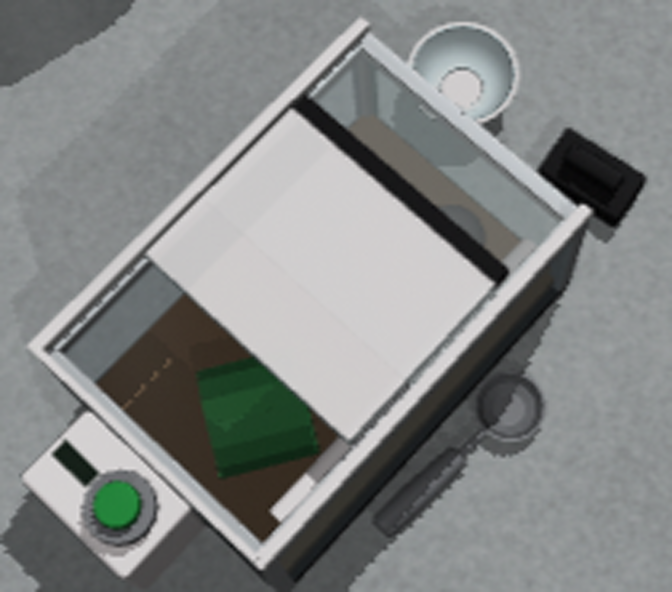

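```bash
cat >> h.py <<'E'
def proj(r,P):
    M=np.linalg.inv(np.array(r["cam_to_world"])); p=np.atleast_2d(P)@M[:3,:3].T+M[:3,3]
    return np.c_[r["fx"]*p[:,0]/-p[:,2]+r["cx"], r["fy"]*-p[:,1]/-p[:,2]+r["cy"]]
def T(q,P):
    c,s=np.cos(q[2]),np.sin(q[2]);P=np.atleast_2d(P).astype(float)
    return np.c_[q[0]+c*P[:,0]-s*P[:,1],q[1]+s*P[:,0]+c*P[:,1],P[:,2]]
E
cat > fit.py <<'E'
from h import *
import pickle
from scipy.optimize import least_squares
d=pickle.load(open("im0.pkl","rb"))
tz=lambda p:np.array(p)/3.4+[200,140]; sz=lambda p:np.array(p)/3.2+[155,155]
C=np.array([[100,150,172],[100,-150,172],[-100,-150,172],[-100,150,172]])
tc=tz([[187,50],[658,90],[638,403],[160,362]]); sc=sz([[588,212],[262,565],[35,348],[365,20]])
te=tz([[288,77],[264,350]]); se=sz([[505,275],[308,97]])
tb=tz([[706,222]]); sb=sz([[117,503]])
def f(q,full=False):
    E=np.array([[87,q[3],177],[-87,q[3],177]]); B=np.array([[q[4],q[5],q[6]]])
    r=[proj(d["top"],T(q,C))-tc,proj(d["side"],T(q,C))-sc,proj(d["top"],T(q,E))-te,proj(d["side"],T(q,E))-se,proj(d["top"],T(q,B))-tb,proj(d["side"],T(q,B))-sb]
    return np.vstack(r).ravel()
s=least_squares(f,[450,0,0,75,0,-180,185],loss="soft_l1")
print(s.x, np.degrees(s.x[2])); print(f(s.x).reshape(-1,2).round(1).tolist())
q=s.x
print("open",q[3]-(-150+0)); print("edge",T(q,[0,q[3],169]),"btn",T(q,q[4:7]))
E
python3 fit.py
```

```text
[ 566.15393605  -34.30661449    6.19119799   82.53595039   13.71760803
 -179.19859948  192.09340313] 354.72951486407135
[[-0.8, -1.1], [0.1, -1.3], [0.2, 0.2], [-1.9, -0.4], [0.9, -0.1], [-0.8, 2.0], [-3.1, -0.3], [-2.1, -1.0], [0.1, -1.1], [-0.1, -0.4], [-0.0, -0.9], [-2.1, -0.1], [-0.6, -0.3], [-0.6, 0.2]]
open 232.5359503856616
edge [[573.73549416  47.8803862  169.        ]] btn [[ 563.35278657 -214.00765619  192.09340313]]
```

```bash
python3 - <<'E'
from h import *
from scipy.spatial.transform import Rotation as R
s=state(); print(R.from_rotvec(s["ee_rot"]).as_matrix().round(3), s["tool_pos"])
E
python3 -m inch '{"turn":[[0,0,0],[0,0,0],[0,0,0],[0,0,0],[0,0,0],[0,0,0],[0,0,0],[0,0,0]],"travel":[[-0.02,0,0],[-0.02,0,0],[-0.02,0,0],[0,0,0],[0,0,0],[0,0,0],[0,0,0],[0,0,0]],"gripper":[0,0,0,0,0,0,0,0]}'
python3 - <<'E'
from h import *
from scipy.spatial.transform import Rotation as R
import rig
s=state(); M=R.from_rotvec(s["ee_rot"]).as_matrix();print(M.round(3), s["tool_pos"],rig.tips_ahead(),s["width"])
print("to above (578,110,260):",M.T@(np.array([582,110,265])-s["tool_pos"]))
E
```

```text
[[-0.     0.276  0.961]
 [-0.001  0.961 -0.276]
 [-1.    -0.001 -0.   ]] [144.88014346 504.27621136 216.49511398]
clock: 1.15
tool_pos: [144.4, 502.6, 273.1]
ee_rot: [0.212, 1.561, -0.227]
wrist_force: [0.9, -1.1, -0.9]
width: -0.004Traceback (most recent call last):
  File "<stdin>", line 4, in <module>
TypeError: 'float' object is not callable
```

```bash
python3 -m inch '{"turn":[[0,0,0],[0,0,0],[0,0,0],[0,0,0],[0,0,0],[0,0,0],[0,0,0],[0,0,0]],"travel":[[0,-0.025,0.052],[0,-0.025,0.052],[0,-0.025,0.052],[0,-0.025,0.052],[0,-0.025,0.052],[0,-0.025,0.052],[0,-0.025,0.052],[0,-0.025,0.052]],"gripper":[0,0,0,0,0,0,0,0]}'
python3 -m inch '{"turn":[[0.173,0,0],[0.173,0,0],[0.173,0,0],[0.173,0,0],[0.173,0,0],[0.173,0,0],[0.173,0,0],[0.173,0,0]],"travel":[[0,0,0],[0,0,0],[0,0,0],[0,0,0],[0,0,0],[0,0,0],[0,0,0],[0,0,0]],"gripper":[0,0,0,0,0,0,0,0]}'
cat >> h.py <<'E'
from scipy.spatial.transform import Rotation as R
Q=[566.15,-34.31,6.19120-2*np.pi]
def where(target=None):
    s=state(); M=R.from_rotvec(s["ee_rot"]).as_matrix(); p=s["tool_pos"]
    c,sn=np.cos(Q[2]),np.sin(Q[2]); A=np.array([[c,-sn,0],[sn,c,0],[0,0,1]])
    print("tank TCP",(A.T@(p-[Q[0],Q[1],0])).round(1),"rot tank",(A.T@M).round(3).tolist(),"F tank",(A.T@s["wrist_force"]).round(1),"q",s["joint_pos"].round(2),"t",s["clock"])
    W=A@np.array([[0,-1,0],[0,0,0],[0,0,0]]).T if 0 else None
    D=A@np.array([[0,1,0],[0,0,-1],[-1,0,0]])
    print("turn needed",(R.from_matrix(M.T@D)).as_rotvec().round(3))
    if target is not None:
        print("travel mm",(M.T@(A@np.array(target)+[Q[0],Q[1],0]-p)).round(1))
E
python3 -c "
from h import *
where([0,110,250])"
```

```text
clock: 2.15
tool_pos: [497.4, 190.2, 273.6]
ee_rot: [0.205, 1.561, -0.219]
wrist_force: [0.9, 0.5, 0.0]
width: 0.004
clock: 3.15
tool_pos: [500.6, 185.4, 270.9]
ee_rot: [1.3, 1.136, -1.318]
wrist_force: [0.2, 0.9, -0.1]
width: -0.002
tank TCP [-85.4 212.8 270.9] rot tank [[-0.004, 0.999, -0.046], [-0.011, -0.046, -0.999], [-1.0, -0.003, 0.011]] F tank [ 0.1  0.9 -0.1] q [ 0.36  0.16  0.11  1.54 -0.01  2.07] t 3.15
turn needed [-0.046  0.011  0.004]
travel mm [21.6 90.1 98.5]
```

```bash
python3 -m inch '{"turn":[[-0.046,0.01,0],[0,0,0],[0,0,0],[0,0,0],[0,0,0],[0,0,0],[0,0,0],[0,0,0]],"travel":[[0.005,0.022,0.024],[0.005,0.022,0.024],[0.005,0.022,0.024],[0.005,0.022,0.024],[0,0,0],[0,0,0],[0,0,0],[0,0,0]],"gripper":[0,0,0,0,0,0,0,0]}'
python3 - <<'E'
from h import *
import pickle
where([0,112,205])
d={}
for n in ("side","top","wrist"):
    r=get_image(n); d[n]=r
    im=r["image"][:,:,::-1]
    if n=="top": im=cv2.resize(im[120:280,190:430],None,fx=3,fy=3,interpolation=cv2.INTER_CUBIC)
    if n=="side": im=cv2.resize(im[140:340,150:390],None,fx=3,fy=3,interpolation=cv2.INTER_CUBIC)
    cv2.imwrite(f"pics/{n}1.png",im)
pickle.dump(d,open("im1.pkl","wb"))
E
```

```text
clock: 4.15
tool_pos: [579.1, 80.1, 250.0]
ee_rot: [1.273, 1.17, -1.277]
wrist_force: [-0.1, 0.5, 0.3]
width: -0.001
tank TCP [  2.4 115.1 250. ] rot tank [[-0.004, 1.0, 0.003], [0.001, 0.003, -1.0], [-1.0, -0.004, -0.001]] F tank [-0.2  0.5  0.3] q [0.14 0.25 0.18 1.51 0.   1.8 ] t 4.15
turn needed [ 0.003 -0.001  0.004]
travel mm [45.  -2.2  3.1]
```

View pics/side1.png

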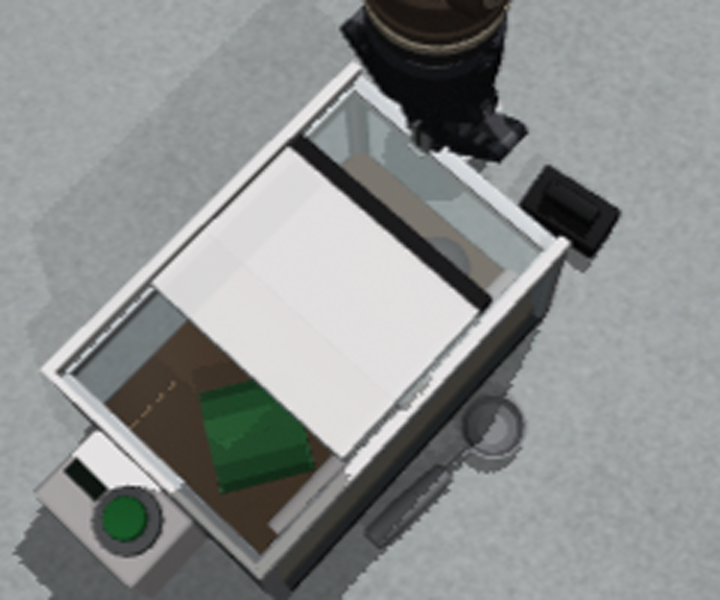

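View pics/wrist1.png

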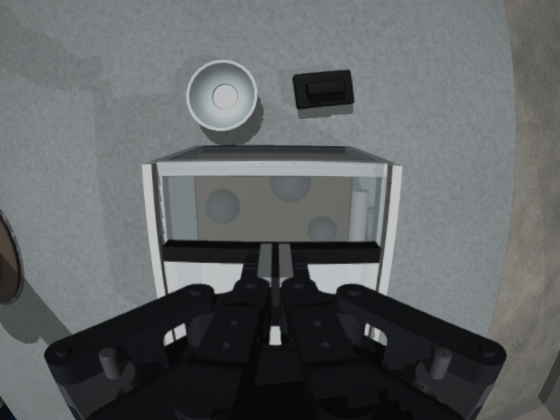

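The wrist view shows the shut fingertips at about (275,265), with the cover's black edge across rows 241 to 262. The tank's +y frame bar is at rows 163 to 176. I'll check the edge position with the fisheye model.

```bash
cat >> h.py <<'E'
def wray(r,px,z):
    u=np.array(px,float)-[r["cx"],r["cy"]]; rr=np.linalg.norm(u); th=rr/r["fx"]
    v=np.array([u[0]/rr*np.sin(th),-u[1]/rr*np.sin(th),-np.cos(th)])
    M=np.array(r["cam_to_world"]); w=M[:3,:3]@v; o=M[:3,3]; P=o+w*(z-o[2])/w[2]
    c,s=np.cos(Q[2]),np.sin(Q[2]); dx=P[0]-Q[0];dy=P[1]-Q[1]
    return P.round(1),np.round([c*dx+s*dy,-s*dx+c*dy],1)
E
python3 - <<'E'
from h import *
import pickle
r=pickle.load(open("im1.pkl","rb"))["wrist"]
for px,z in [((165,242),177),((380,242),177),((165,242),161),((380,242),161),((145,163),172),((402,165),172)]: print(px,z,*wray(r,px,z))
im=r["image"][:,:,::-1]
cv2.imwrite("pics/w1z.png",cv2.resize(im[140:300,130:420],None,fx=2.7,fy=2.7,interpolation=cv2.INTER_CUBIC))
E
```

```text
(165, 242) 177 [489.1  62.3 177. ] [-85.6  89.1]
(380, 242) 177 [658.1  47.6 177. ] [84.1 90. ]
(165, 242) 161 [482.5  56.5 161. ] [-91.7  82.7]
(380, 242) 161 [663.2  40.8 161. ] [89.8 83.7]
(145, 163) 172 [481.9 125.6 172. ] [-98.6 151.5]
(402, 165) 172 [678.  106.5 172. ] [ 98.5 150.5]
```

View pics/w1z.png

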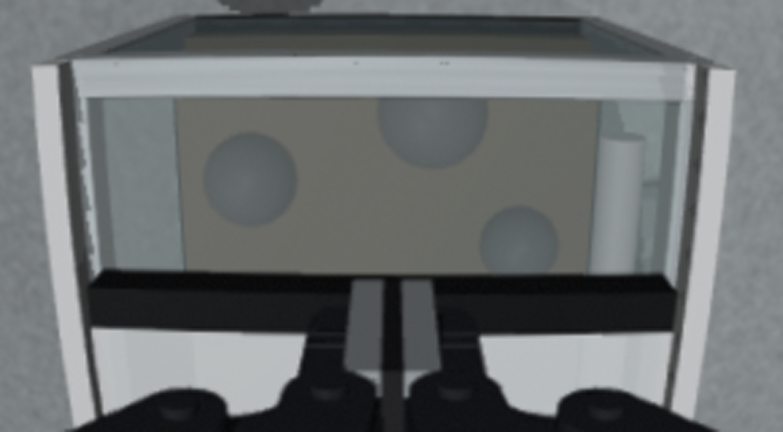

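```bash
python3 -m inch '{"turn":[[0,0,0],[0,0,0],[0,0,0],[0,0,0],[0,0,0],[0,0,0],[0,0,0],[0,0,0]],"travel":[[0.015,-0.002,0.002],[0.015,0,0],[0.015,0,0],[0.010,0,0],[0.004,0,0],[0,0,0],[0,0,0],[0,0,0]],"gripper":[0,0,0,0,0,0,0,0]}'
python3 -c "
from h import *
where([0,94,189])"
```

```text
clock: 5.3
tool_pos: [577.2, 78.9, 189.0]
ee_rot: [1.273, 1.169, -1.275]
wrist_force: [0.3, 0.2, 0.5]
width: 0.001
tank TCP [  0.6 113.7 189. ] rot tank [[-0.003, 1.0, 0.004], [0.001, 0.004, -1.0], [-1.0, -0.003, -0.001]] F tank [0.2 0.2 0.5] q [0.13 0.24 0.04 1.37 0.   1.79] t 5.3
turn needed [ 0.004 -0.001  0.003]
travel mm [ 0.  -0.7 19.7]
```

```bash
python3 -m inch '{"turn":[[0,0,0],[0,0,0],[0,0,0],[0,0,0],[0,0,0],[0,0,0],[0,0,0],[0,0,0]],"travel":[[0,0,0.010],[0,0,0.008],[0,0,0.008],[0,0,0.01],[0,0,0.01],[0,0,0.01],[0,0,0.01],[0,0,0]],"gripper":[0,0,0,0,0,0,0,0]}'
python3 -c "
from h import *
where([0,20,189])
r=get_image('wrist'); cv2.imwrite('pics/w2.png',r['image'][:,:,::-1])
r=get_image('top'); cv2.imwrite('pics/t2.png',cv2.resize(r['image'][120:280,190:430,::-1],None,fx=3,fy=3))"
```

```text
clock: 6.3
tool_pos: [571.1, 7.5, 189.7]
ee_rot: [1.275, 1.167, -1.275]
wrist_force: [-0.3, 0.4, 0.0]
width: 0.002
tank TCP [  1.1  42.1 189.7] rot tank [[-0.001, 1.0, 0.003], [0.001, 0.003, -1.0], [-1.0, -0.001, -0.001]] F tank [-0.3  0.4  0. ] q [0.01 0.22 0.01 1.36 0.   1.67] t 6.3
turn needed [ 0.003 -0.001  0.001]
travel mm [ 0.7 -1.2 22.1]
```

View pics/w2.png

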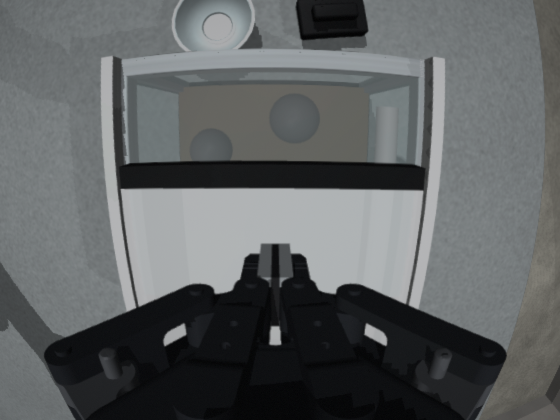

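View pics/t2.png

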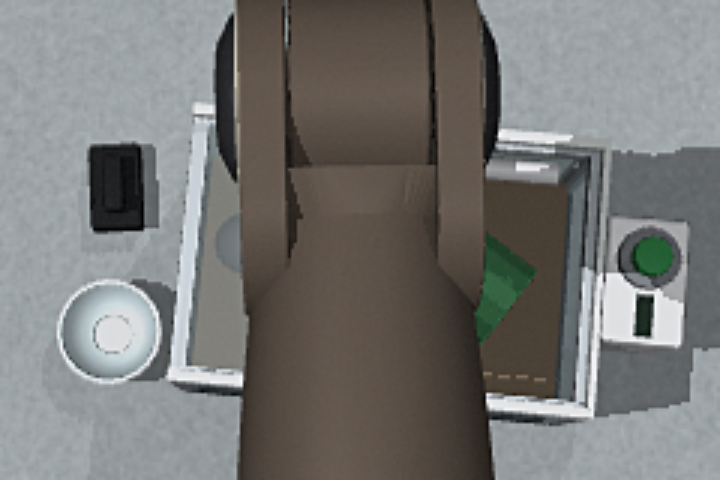

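Run:
```python
from h import *
r=get_image('wrist')
cv2.imwrite("pics/w2z.png",cv2.resize(r["image"][140:340,130:420,::-1],None,fx=2.7,fy=2.7,interpolation=cv2.INTER_CUBIC))
for px,z in [((120,163),177),((423,163),177),((275,163),161)]: print(px,z,*wray(r,px,z))
# predicted fingertip pixel in wrist
s=state(); M=R.from_rotvec(s["ee_rot"]).as_matrix()
W=np.linalg.inv(np.array(r["cam_to_world"]))
for dx in (0,10,22,35):
  for dz in (-11,11):
    P=s["tool_pos"]+M@[dx,0,dz]; p=W[:3,:3]@P+W[:3,3]; th=np.arctan2(np.hypot(p[0],p[1]),-p[2]); k=r["fx"]*th/np.hypot(p[0],p[1])
    print(dx,dz,(r["cx"]+k*p[0]).round(1),(r["cy"]-k*p[1]).round(1))
```

```text
(120, 163) 177 [486.8  61.5 177. ] [-87.8  88.1]
(423, 163) 177 [657.6  46.1 177. ] [83.6 88.4]
(275, 163) 161 [574.1  49.7 161. ] [ 0.2 84.4]
0 -11 276.4 229.5
0 11 276.4 268.2
10 -11 276.3 223.4
10 11 276.3 260.4
22 -11 276.2 216.9
22 11 276.2 252.0
35 -11 276.2 210.7
35 11 276.1 244.0
```

View pics/w2z.png

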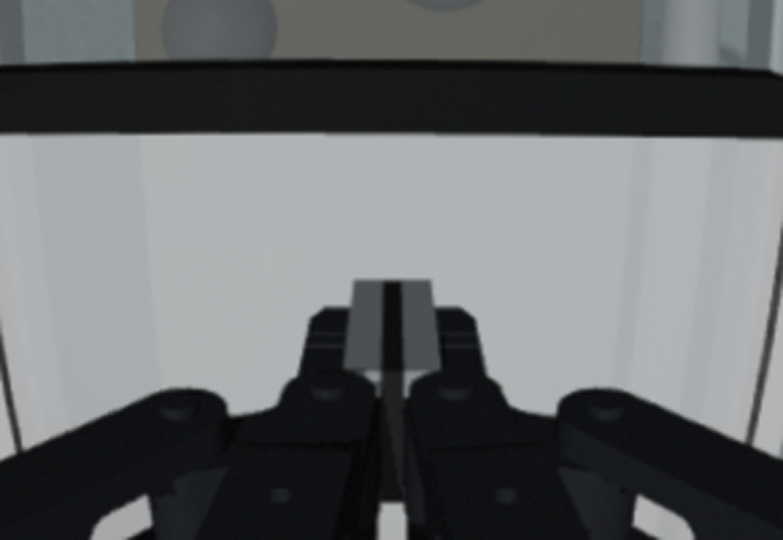

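The cover has not moved: its edge is still near tank y 84, and the tips passed above it. Either the tips sit higher than I assumed, or the tank stands lower. I'll fit the tank height as a free parameter.

```bash
cat > fit2.py <<'E'
from h import *
import pickle
from scipy.optimize import least_squares
exec(open("fit.py").read().split("def f(")[0])
def wproj(r,P):
    W=np.linalg.inv(np.array(r["cam_to_world"])); p=np.atleast_2d(P)@W[:3,:3].T+W[:3,3]
    h=np.hypot(p[:,0],p[:,1]); k=r["fx"]*np.arctan2(h,-p[:,2])/h
    return np.c_[r["cx"]+k*p[:,0],r["cy"]-k*p[:,1]]
w1=pickle.load(open("im1.pkl","rb"))["wrist"]
wz=lambda p:np.array(p)/2.7+[130,140]
CW=np.array([[-100,150,172],[100,150,172]]); wc=wz([[33,66],[735,70]])
EW=[[-87,177],[87,177]]; we=wz([[96,271],[668,275]])
def f(q):
    z=np.array([0,0,q[7]])
    E=np.array([[87,q[3],177],[-87,q[3],177]]); B=np.array([[q[4],q[5],q[6]]])
    # top edge of black band in wrist view is the lower or upper edge of face; skip
    r=[proj(d["top"],T(q,C)+z)-tc,proj(d["side"],T(q,C)+z)-sc,proj(d["top"],T(q,E)+z)-te,proj(d["side"],T(q,E)+z)-se,proj(d["top"],T(q,B)+z)-tb,proj(d["side"],T(q,B)+z)-sb,wproj(w1,T(q,CW)+z)-wc]
    return np.vstack(r).ravel()
s=least_squares(f,[566,-34,-0.09,82,14,-179,192,0],loss="soft_l1")
print(s.x.round(3)); print(f(s.x).reshape(-1,2).round(1).tolist(),s.cost)
q=s.x
for z in (177,161): print(z,wproj(w1,T(q,[[-87,q[3],z],[87,q[3],z]])+[0,0,q[7]]).round(1).tolist(),we.round(1).tolist())
E
python3 fit2.py
```

```text
[ 5.65551e+02 -3.43560e+01 -9.20000e-02  8.29300e+01  1.43280e+01
 -1.79093e+02  1.94350e+02 -2.25700e+00]
[[-0.7, -0.6], [-0.1, -0.8], [0.0, 0.6], [-1.8, -0.1], [0.5, 0.1], [-0.9, 1.9], [-3.1, -0.2], [-2.3, -0.7], [-0.0, -0.6], [-0.3, -0.0], [-0.2, -0.8], [-2.1, 0.1], [-0.6, -0.3], [-0.6, 0.2], [1.7, 0.3], [-0.2, -0.5]] 10.881142840760829
177 [[164.4, 248.2], [381.0, 249.3]] [[165.6, 240.4], [377.4, 241.9]]
161 [[170.3, 241.1], [375.4, 242.0]] [[165.6, 240.4], [377.4, 241.9]]
```

Run:
```python
from h import *
r=get_image('side')
cv2.imwrite("pics/s2.png",cv2.resize(r["image"][120:340,130:390,::-1],None,fx=2.7,fy=2.7,interpolation=cv2.INTER_CUBIC))
```

```text
(no output)
```

View pics/s2.png

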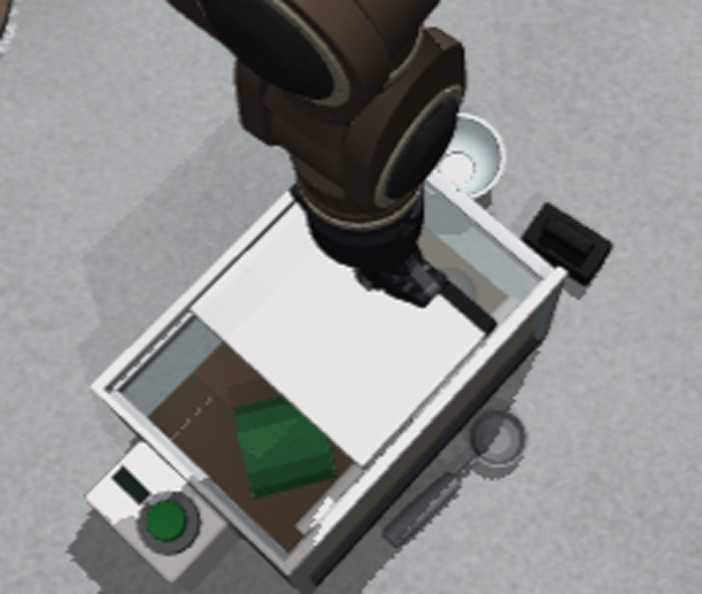

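Run:
```python
from h import *
from scipy.optimize import least_squares
exec(open("fit2.py").read().split("def wproj")[1].join(["def wproj",""]).split("w1=")[0])
s=state(); M=R.from_rotvec(s["ee_rot"]).as_matrix()
r=get_image('side'); w=get_image('wrist')
for dx in (-20,-10,0,10,22):
  for dz in (-11,0,11):
    P=s["tool_pos"]+M@[dx,0,dz]; a=(proj(r,P)[0]-[130,120])*2.7
    print(dx,dz,a.round(0),wproj(w,P)[0].round(1))
cv2.imwrite("pics/s2z.png",cv2.resize(r["image"][180:260,225:325,::-1],None,fx=8,fy=7.5,interpolation=cv2.INTER_CUBIC))
```

```text
-20 -11 [380. 262.] [276.6 244.8]
-20 0 [370. 273.] [276.6 266.6]
-20 11 [359. 284.] [276.5 287. ]
-10 -11 [381. 267.] [276.5 237. ]
-10 0 [370. 278.] [276.5 257.8]
-10 11 [360. 288.] [276.4 277.4]
0 -11 [381. 271.] [276.4 230.2]
0 0 [371. 282.] [276.4 250. ]
0 11 [361. 292.] [276.4 268.8]
10 -11 [381. 275.] [276.3 224. ]
10 0 [371. 286.] [276.3 242.9]
10 11 [361. 296.] [276.3 261. ]
22 -11 [382. 280.] [276.2 217.5]
22 0 [372. 291.] [276.2 235.4]
22 11 [362. 301.] [276.2 252.6]
```

View pics/s2z.png

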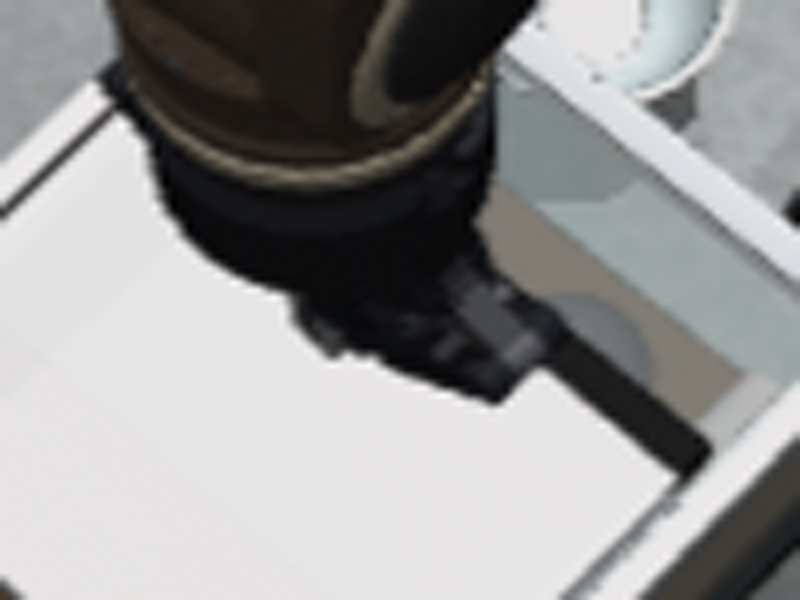

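The tips clearly ride higher than the stated 22 mm ahead of the TCP implies: both views suggest they are above the cover top. I'll back off behind the cover, then go down in small steps while watching the force.

```bash
python3 -m inch '{"turn":[[0,0,0],[0,0,0],[0,0,0],[0,0,0],[0,0,0],[0,0,0],[0,0,0],[0,0,0]],"travel":[[0,-0.001,-0.015],[0,0,-0.015],[0,0,-0.015],[0,0,-0.015],[0,0,-0.015],[0,0,0],[0.003,0,0],[0.003,0,0]],"gripper":[0,0,0,0,0,0,0,0]}'
python3 - <<'E'
from h import *
where([0,112,170])
r=get_image('side'); w=get_image('wrist')
cv2.imwrite("pics/s3z.png",cv2.resize(r["image"][150:230,235:335,::-1],None,fx=8,fy=7.5,interpolation=cv2.INTER_CUBIC))
cv2.imwrite("pics/w3z.png",cv2.resize(w["image"][140:340,130:420,::-1],None,fx=2.7,fy=2.7,interpolation=cv2.INTER_CUBIC))
E
```

```text
clock: 7.6
tool_pos: [577.2, 90.7, 183.4]
ee_rot: [1.272, 1.17, -1.272]
wrist_force: [0.7, 0.8, -0.2]
width: 0.002
tank TCP [ -0.5 125.5 183.4] rot tank [[-0.001, 1.0, 0.007], [0.001, 0.007, -1.0], [-1.0, -0.001, -0.001]] F tank [ 0.6  0.9 -0.2] q [0.16 0.24 0.03 1.36 0.   1.81] t 7.6
turn needed [ 0.007 -0.001  0.001]
travel mm [13.4  0.4 13.5]
```

View pics/s3z.png

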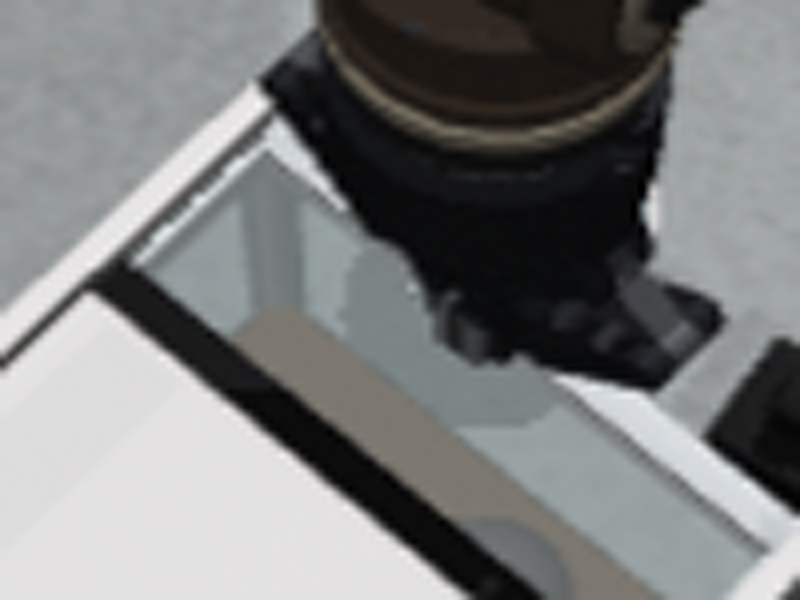

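View pics/w3z.png

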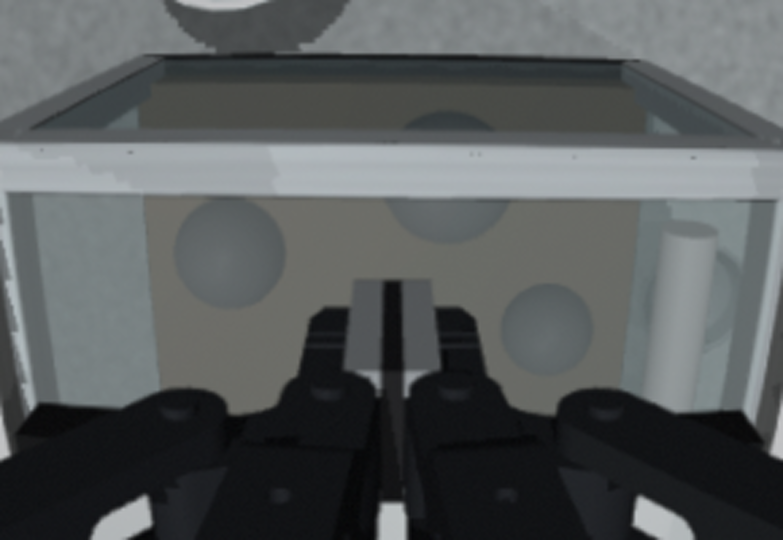

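```bash
python3 -m inch '{"turn":[[0,0,0],[0,0,0],[0,0,0],[0,0,0],[0,0,0],[0,0,0],[0,0,0],[0,0,0]],"travel":[[0.002,0,0.004],[0.002,0,0.004],[0.002,0,0],[0.002,0,0],[0.002,0,0],[0.002,0,0],[0.002,0,0],[0.002,0,0]],"gripper":[0,0,0,0,0,0,0,0]}'
python3 - <<'E'
from h import *
where([0,112,160])
r=get_image('side'); w=get_image('wrist')
cv2.imwrite("pics/s4z.png",cv2.resize(r["image"][150:230,235:335,::-1],None,fx=8,fy=7.5,interpolation=cv2.INTER_CUBIC))
E
```

```text
clock: 8.7
tool_pos: [576.3, 81.1, 166.2]
ee_rot: [1.273, 1.169, -1.273]
wrist_force: [0.1, -0.4, 1.6]
width: -0.002
tank TCP [ -0.5 115.9 166.2] rot tank [[-0.002, 1.0, 0.005], [0.001, 0.005, -1.0], [-1.0, -0.002, -0.001]] F tank [ 0.1 -0.4  1.6] q [ 0.14  0.24 -0.01  1.32  0.    1.8 ] t 8.7
turn needed [ 0.005 -0.001  0.002]
travel mm [6.2 0.5 3.9]
```

View pics/s4z.png

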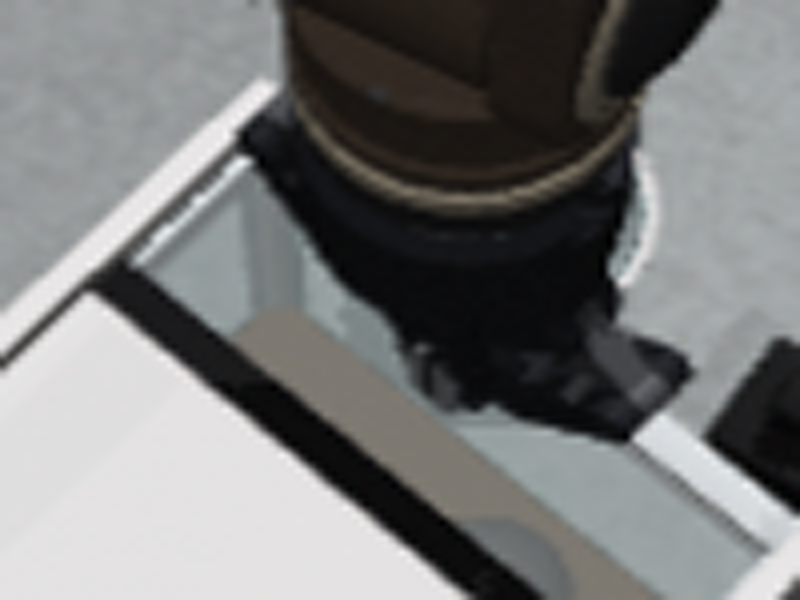

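```bash
python3 -m inch '{"turn":[[0,0,0],[0,0,0],[0,0,0],[0,0,0],[0,0,0],[0,0,0],[0,0,0],[0,0,0]],"travel":[[0.001,0,0],[0.001,0,0],[0.001,0,0],[0.001,0,0],[0.001,0,0],[0.001,0,0],[0.001,0,0],[0.001,0,0]],"gripper":[0,0,0,0,0,0,0,0]}'
python3 -m inch '{"turn":[[0,0,0],[0,0,0],[0,0,0],[0,0,0],[0,0,0],[0,0,0],[0,0,0],[0,0,0]],"travel":[[0,0,0.004],[0,0,0.004],[0,0,0.004],[0,0,0.004],[0,0,0.004],[0,0,0.004],[0,0,0.004],[0,0,0.003]],"gripper":[0,0,0,0,0,0,0,0]}'
python3 - <<'E'
from h import *
where([0,112,160])
r=get_image('side'); w=get_image('wrist')
cv2.imwrite("pics/s5z.png",cv2.resize(r["image"][150:230,235:335,::-1],None,fx=8,fy=7.5,interpolation=cv2.INTER_CUBIC))
cv2.imwrite("pics/w5z.png",cv2.resize(w["image"][140:340,130:420,::-1],None,fx=2.7,fy=2.7,interpolation=cv2.INTER_CUBIC))
E
```

```text
clock: 9.8
tool_pos: [576.2, 81.2, 157.7]
ee_rot: [1.273, 1.169, -1.273]
wrist_force: [-0.1, -0.4, -0.1]
width: -0.0
clock: 10.8
tool_pos: [573.3, 49.2, 157.7]
ee_rot: [1.274, 1.171, -1.272]
wrist_force: [-0.5, 1.6, 0.5]
width: 0.001
tank TCP [ -0.5  83.8 157.7] rot tank [[-0.002, 1.0, 0.006], [0.004, 0.006, -1.0], [-1.0, -0.002, -0.004]] F tank [-0.6  1.6  0.5] q [ 0.08  0.23 -0.05  1.3   0.    1.74] t 10.8
turn needed [ 0.006 -0.004  0.002]
travel mm [ -2.2   0.7 -28.2]
```

View pics/w5z.png

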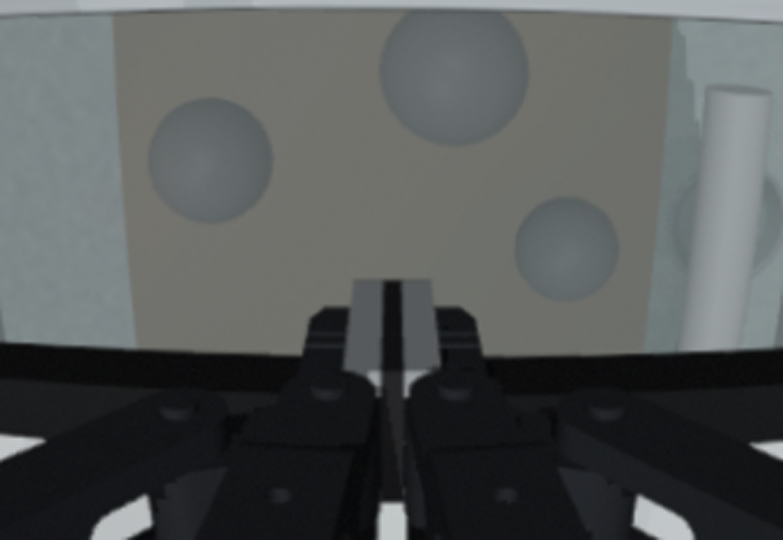

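View pics/s5z.png

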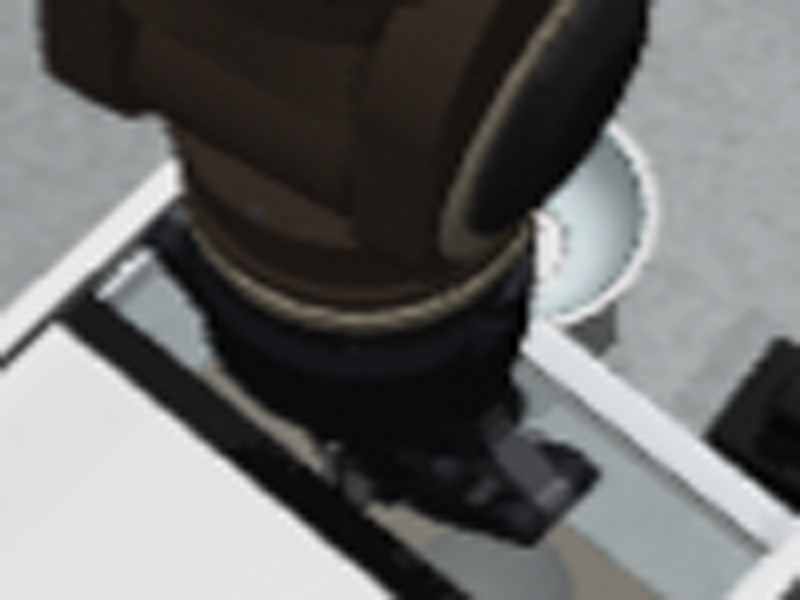

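The cover is now moving: its edge shifted in the side view, and the force is 1.6 N towards +y. I'll go about 4 mm deeper for a surer hold and keep pushing.

```bash
python3 -m inch '{"turn":[[0.006,0,0],[0,0,0],[0,0,0],[0,0,0],[0,0,0],[0,0,0],[0,0,0],[0,0,0]],"travel":[[0.0007,0,0.001],[0.0007,0,0.001],[0.0007,0,0.001],[0.0007,0,0.001],[0.0007,0,0.001],[0.0007,0,0.001],[0,0,0.001],[0,0,0.001]],"gripper":[0,0,0,0,0,0,0,0]}'
python3 -m inch '{"turn":[[0,0,0],[0,0,0],[0,0,0],[0,0,0],[0,0,0],[0,0,0],[0,0,0],[0,0,0]],"travel":[[0,0,0.005],[0,0,0.006],[0,0,0.006],[0,0,0.006],[0,0,0.006],[0,0,0.006],[0,0,0.006],[0,0,0.003]],"gripper":[0,0,0,0,0,0,0,0]}'
python3 - <<'E'
from h import *
where([0,11,154])
r=get_image('side')
cv2.imwrite("pics/s6.png",cv2.resize(r["image"][120:340,130:390,::-1],None,fx=2.7,fy=2.7,interpolation=cv2.INTER_CUBIC))
E
```

```text
clock: 11.9
tool_pos: [573.1, 40.9, 153.9]
ee_rot: [1.28, 1.167, -1.275]
wrist_force: [0.1, 2.5, 1.4]
width: 0.001
clock: 12.9
tool_pos: [568.6, -6.3, 153.9]
ee_rot: [1.28, 1.167, -1.276]
wrist_force: [-0.5, 1.5, 1.5]
width: -0.002
tank TCP [-1.000e-01  2.810e+01  1.539e+02] rot tank [[-0.0, 1.0, -0.001], [0.003, -0.001, -1.0], [-1.0, -0.0, -0.003]] F tank [-0.6  1.5  1.5] q [-0.01  0.21 -0.07  1.28  0.    1.65] t 12.9
turn needed [-0.001 -0.003  0.   ]
travel mm [-0.2  0.1 17.1]
```

View pics/s6.png

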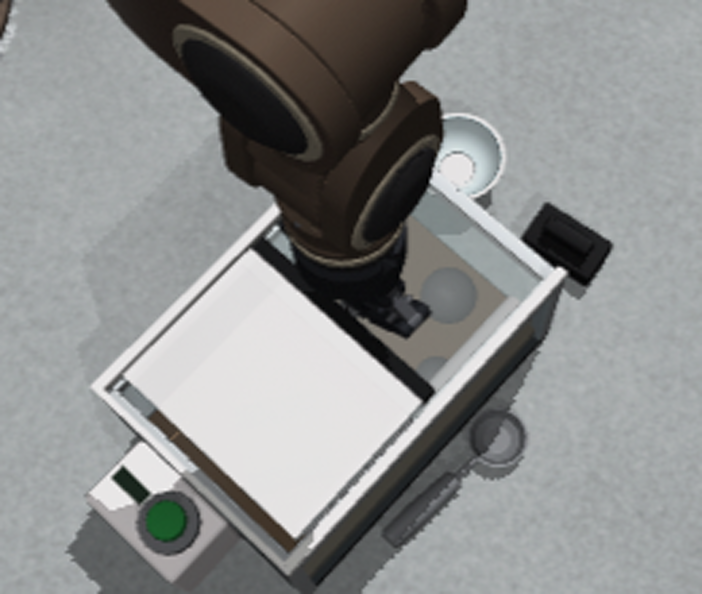

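The cover has followed the fingers. A gap of roughly 17 mm is left at the -y end, the dark band from (150,415) to (295,545).

```bash
python3 -m inch '{"turn":[[0,0,0],[0,0,0],[0,0,0],[0,0,0],[0,0,0],[0,0,0],[0,0,0],[0,0,0]],"travel":[[0,0,0.003],[0,0,0.003],[0,0,0.003],[0,0,0.002],[0,0,0.001],[0,0,0.001],[0,0,0.001],[0,0,0.001]],"gripper":[0,0,0,0,0,0,0,0]}'
python3 -m inch '{"turn":[[0,0,0],[0,0,0],[0,0,0],[0,0,0],[0,0,0],[0,0,0],[0,0,0],[0,0,0]],"travel":[[0,0,0.001],[0,0,0.001],[0,0,0.001],[0,0,0.001],[0,0,0.001],[0,0,0.001],[0,0,0.001],[0,0,0.001]],"gripper":[0,0,0,0,0,0,0,0]}'
python3 - <<'E'
from h import *
where([0,11,154])
r=get_image('side')
cv2.imwrite("pics/s7.png",cv2.resize(r["image"][120:340,130:390,::-1],None,fx=2.7,fy=2.7,interpolation=cv2.INTER_CUBIC))
E
```

```text
clock: 13.95
tool_pos: [567.1, -22.1, 153.8]
ee_rot: [1.279, 1.167, -1.276]
wrist_force: [-0.5, 2.1, 1.8]
width: -0.0
clock: 14.95
tool_pos: [567.0, -22.6, 154.0]
ee_rot: [1.289, 1.181, -1.263]
wrist_force: [0.5, 6.1, 0.6]
width: 0.004
tank TCP [ -0.3  11.7 154. ] rot tank [[-0.001, 1.0, 0.005], [0.02, 0.005, -1.0], [-1.0, -0.0, -0.02]] F tank [-0.   6.1  0.6] q [-0.05  0.21 -0.07  1.28  0.02  1.61] t 14.95
turn needed [ 0.005 -0.02   0.   ]
travel mm [-0.   0.3  0.7]
```

View pics/s7.png

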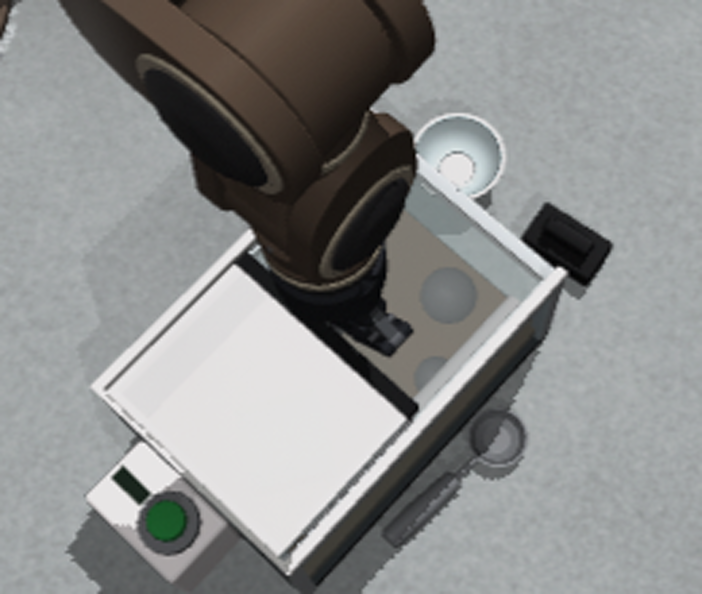

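The cover hit its stop: motion ceased at TCP y 11.7 with 6 N, and the gap in the image is closed. I'll back off, rise and go over to the button.

```bash
python3 -m inch '{"turn":[[0,0,0],[0,0,0],[0.005,-0.02,0],[0,0,0],[0,0,0],[0,0,0],[0,0,0],[0,0,0]],"travel":[[0,0,-0.008],[0,0,-0.012],[-0.01,0,-0.005],[-0.02,0,0],[-0.025,0,0],[-0.025,0,0],[-0.01,0,0],[0,0,0]],"gripper":[0,0,0,0,0,0,0,0]}'
python3 - <<'E'
from h import *
where([14,-179,240])
E
```

```text
clock: 16.0
tool_pos: [569.0, 4.5, 248.4]
ee_rot: [1.269, 1.159, -1.282]
wrist_force: [-0.4, 1.0, -1.0]
width: -0.003
tank TCP [ -0.7  38.9 248.4] rot tank [[-0.001, 1.0, 0.0], [-0.009, 0.0, -1.0], [-1.0, -0.001, 0.009]] F tank [-0.5  1.  -1. ] q [ 0.01  0.22  0.14  1.49 -0.01  1.68] t 16.0
turn needed [0.    0.009 0.001]
travel mm [ 10.2  14.7 217.8]
```

```bash
python3 -m inch '{"turn":[[0,0.009,0],[0,0,0],[0,0,0],[0,0,0],[0,0,0],[0,0,0],[0,0,0],[0,0,0]],"travel":[[0,0.002,0.03],[0,0.002,0.035],[0,0.002,0.035],[0,0.002,0.035],[0,0.002,0.035],[0,0.002,0.035],[0,0.002,0.012],[0,0,0]],"gripper":[0,0,0,0,0,0,0,0]}'
python3 - <<'E'
from h import *
import pickle
where([14,-179,230])
r=get_image('side');w=get_image('wrist');t=get_image('top')
cv2.imwrite("pics/s8.png",cv2.resize(r["image"][120:340,130:390,::-1],None,fx=2.7,fy=2.7,interpolation=cv2.INTER_CUBIC))
cv2.imwrite("pics/w8.png",w["image"][:,:,::-1])
pickle.dump({"side":r,"wrist":w,"top":t},open("im8.pkl","wb"))
E
```

```text
clock: 17.0
tool_pos: [560.8, -217.6, 239.4]
ee_rot: [1.27, 1.176, -1.285]
wrist_force: [0.1, -0.2, 1.3]
width: -0.002
tank TCP [  11.5 -183.   239.4] rot tank [[-0.013, 1.0, 0.002], [0.001, 0.002, -1.0], [-1.0, -0.013, -0.001]] F tank [ 0.1 -0.2  1.3] q [-0.37  0.29  0.21  1.51 -0.    1.29] t 17.0
turn needed [ 0.002 -0.001  0.013]
travel mm [ 9.3  2.6 -4. ]
```

View pics/s8.png

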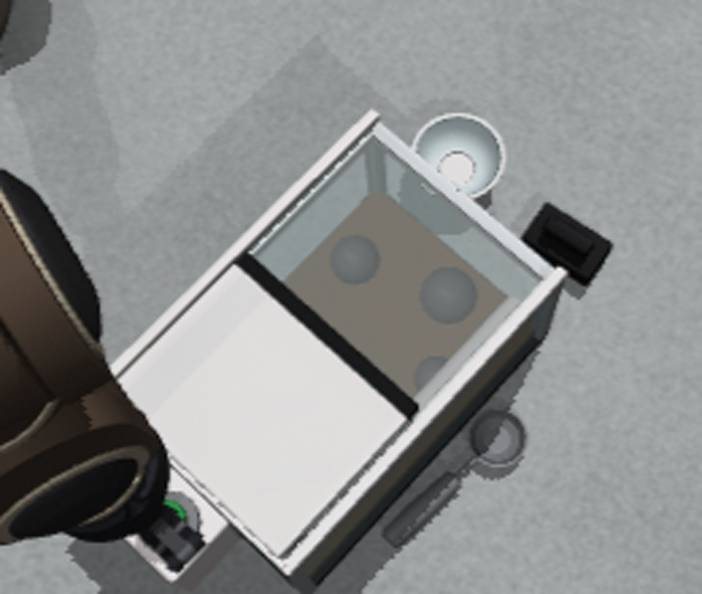

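View pics/w8.png

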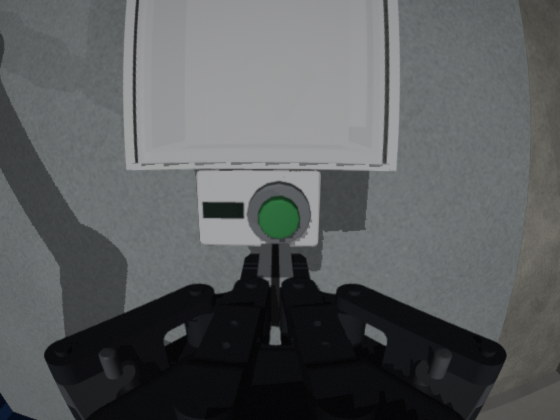

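The wrist view shows the green button at (279,218) and the shut fingertips just below it at (275,245). The side view shows the cover still shut.

Run:
```python
from h import *
import pickle
w=pickle.load(open("im8.pkl","rb"))["wrist"]
g=w["image"].astype(int); m=((g[:,:,1]>90)&(g[:,:,0]<60)&(g[:,:,2]<110))[150:260,200:340]
ys,xs=np.nonzero(m); print(xs.min()+200,xs.max()+200,ys.min()+150,ys.max()+150,xs.mean()+200,ys.mean()+150)
c=((xs.min()+xs.max())/2+200,(ys.min()+ys.max())/2+150)
for z in (180,186,192): print(z,wray(w,c,z), wray(w,(xs.min()+200,c[1]),z)[1], wray(w,(xs.max()+200,c[1]),z)[1])
```

```text
259 297 200 237 278.2342657342657 218.42744755244755
180 (array([ 561.3, -218.5,  180. ]), array([  12.1, -183.9])) [  -1.2 -184. ] [  25.3 -183.8]
186 (array([ 561.5, -216.6,  186. ]), array([  12.1, -182. ])) [  -0.8 -182.1] [  25.  -181.9]
192 (array([ 561.7, -214.8,  192. ]), array([  12.1, -180.1])) [  -0.4 -180.2] [  24.6 -180. ]
```

```bash
python3 -m inch '{"turn":[[0,0,0.013],[0,0,0],[0,0,0],[0,0,0],[0,0,0],[0,0,0],[0,0,0],[0,0,0]],"travel":[[0.01,0.0015,-0.003],[0.012,0,0],[0.012,0,0],[0.008,0,0],[0.003,0,0],[0,0,0],[0,0,0],[0,0,0]],"gripper":[0,0,0,0,0,0,0,0]}'
python3 -m inch '{"turn":[[0,0,0],[0,0,0],[0,0,0],[0,0,0],[0,0,0],[0,0,0],[0,0,0],[0,0,0]],"travel":[[0.0015,0,0],[0.0015,0,0],[0.0015,0,0],[0.0015,0,0],[0.001,0,0],[0.001,0,0],[0.001,0,0],[0.001,0,0]],"gripper":[0,0,0,0,0,0,0,0]}'
python3 - <<'E'
from h import *
where([13,-180,180])
w=get_image('wrist')
cv2.imwrite("pics/w9.png",cv2.resize(w["image"][140:340,130:420,::-1],None,fx=2.7,fy=2.7,interpolation=cv2.INTER_CUBIC))
E
```

```text
clock: 18.15
tool_pos: [563.5, -210.4, 193.7]
ee_rot: [1.272, 1.168, -1.269]
wrist_force: [-0.1, -0.0, -0.3]
width: 0.0
clock: 19.15
tool_pos: [563.7, -210.5, 183.5]
ee_rot: [1.272, 1.167, -1.269]
wrist_force: [0.7, -0.2, -0.1]
width: -0.002
tank TCP [  13.7 -175.7  183.5] rot tank [[0.002, 1.0, 0.008], [0.0, 0.008, -1.0], [-1.0, 0.002, -0.0]] F tank [ 0.7 -0.2 -0.1] q [-0.36  0.27  0.07  1.36  0.    1.3 ] t 19.15
turn needed [ 0.008 -0.    -0.002]
travel mm [ 3.5 -0.8  4.3]
```

View pics/w9.png

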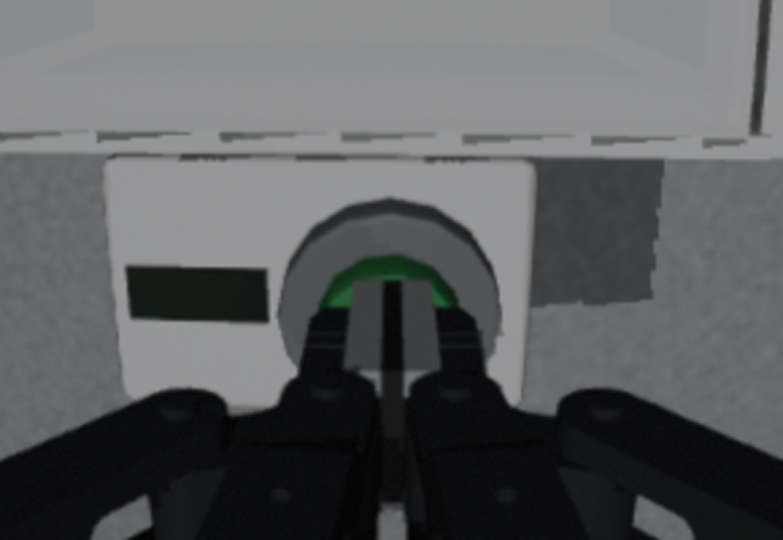

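```bash
python3 -m inch '{"turn":[[0.008,0,0],[0,0,0],[0,0,0],[0,0,0],[0,0,0],[0,0,0],[0,0,0],[0,0,0]],"travel":[[0,-0.001,0.004],[0.001,0,0],[0.001,0,0],[0.001,0,0],[0.001,0,0],[0.001,0,0],[0.001,0,0],[0.001,0,0]],"gripper":[0,0,0,0,0,0,0,0]}'
python3 - <<'E'
from h import *
where([13,-180,170])
w=get_image('wrist')
cv2.imwrite("pics/w10.png",cv2.resize(w["image"][140:340,130:420,::-1],None,fx=2.7,fy=2.7,interpolation=cv2.INTER_CUBIC))
E
```

```text
clock: 20.2
tool_pos: [562.3, -214.7, 177.3]
ee_rot: [1.279, 1.161, -1.274]
wrist_force: [-1.8, 0.5, 3.5]
width: 0.001
tank TCP [  12.7 -180.   177.3] rot tank [[0.004, 1.0, -0.0], [0.0, -0.0, -1.0], [-1.0, 0.004, -0.0]] F tank [-1.8  0.4  3.5] q [-0.37  0.27  0.05  1.35  0.    1.3 ] t 20.2
turn needed [-0.    -0.    -0.004]
travel mm [7.3 0.2 0. ]
```

View pics/w10.png

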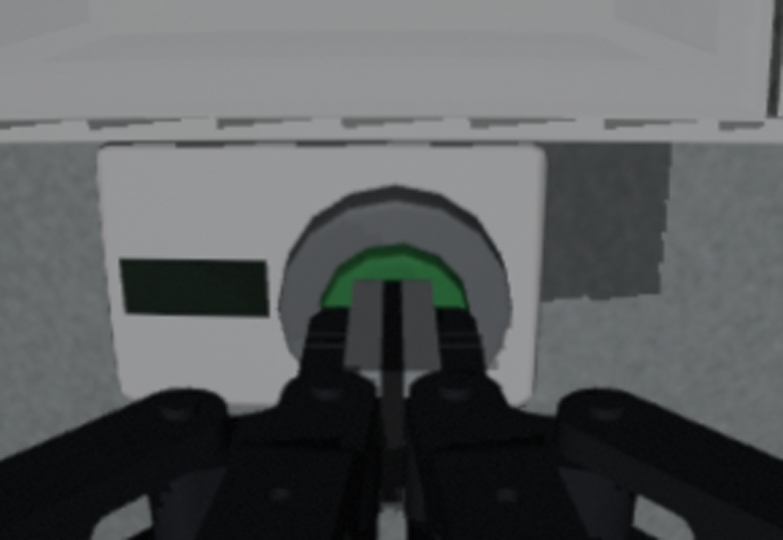

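Contact with the button: 3.5 N upward at TCP z 177. I'll press further.

```bash
python3 -m inch '{"turn":[[0,0,0],[0,0,0],[0,0,0],[0,0,0],[0,0,0],[0,0,0],[0,0,0],[0,0,0]],"travel":[[0.001,0,0],[0.001,0,0],[0.001,0,0],[0.001,0,0],[0.001,0,0],[0.001,0,0],[0.001,0,0],[0.001,0,0]],"gripper":[0,0,0,0,0,0,0,0]}'
python3 -c "
from h import *
where([13,-180,170])"
```

```text
clock: 21.25
tool_pos: [562.4, -214.8, 175.8]
ee_rot: [1.28, 1.155, -1.27]
wrist_force: [-3.8, 1.5, 9.0]
width: -0.003
tank TCP [  12.9 -180.   175.8] rot tank [[0.011, 1.0, -0.001], [-0.002, -0.0, -1.0], [-1.0, 0.011, 0.002]] F tank [-3.9  1.2  9. ] q [-0.37  0.27  0.04  1.34  0.    1.3 ] t 21.25
turn needed [-0.001  0.002 -0.011]
travel mm [ 5.8  0.1 -0. ]
```

Run:
```python
from h import *
w=get_image('wrist');r=get_image('side')
cv2.imwrite("pics/w11.png",cv2.resize(w["image"][190:300,215:335,::-1],None,fx=6,fy=5.4,interpolation=cv2.INTER_CUBIC))
cv2.imwrite("pics/s11.png",cv2.resize(r["image"][280:350,150:240,::-1],None,fx=8,fy=8,interpolation=cv2.INTER_CUBIC))
```

```text
(no output)
```

View pics/w11.png

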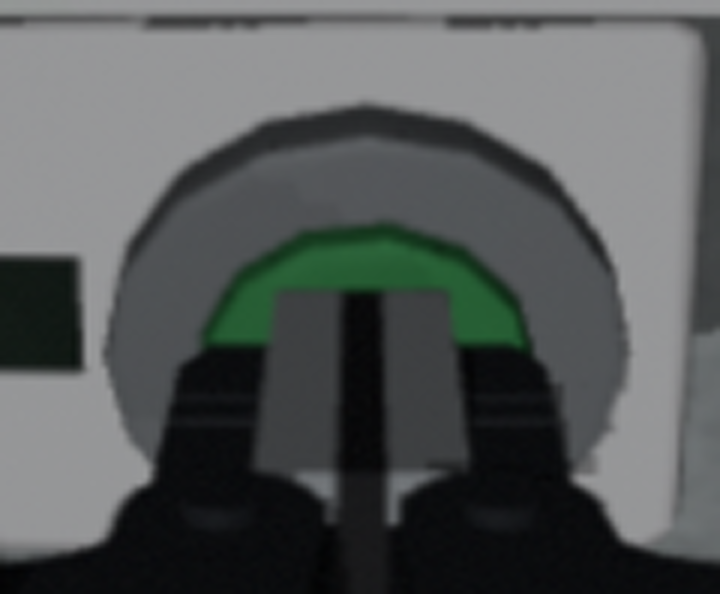

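View pics/s11.png

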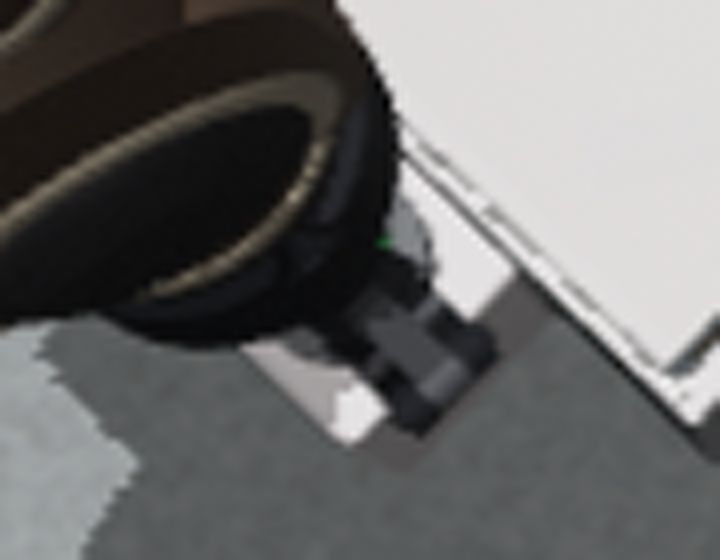

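```bash
python3 -m inch '{"turn":[[0,0,0],[0,0,0],[0,0,0],[0,0,0],[0,0,0],[0,0,0],[0,0,0],[0,0,0]],"travel":[[0.002,0,0],[0.002,0,0],[0.002,0,0],[0.002,0,0],[0.002,0,0],[0.002,0,0],[0.002,0,0],[0.002,0,0]],"gripper":[0,0,0,0,0,0,0,0]}'
python3 -c "
from h import *
where([13,-180,170])
w=get_image('wrist')
cv2.imwrite('pics/w12.png',cv2.resize(w['image'][190:300,215:335,::-1],None,fx=6,fy=5.4,interpolation=cv2.INTER_CUBIC))"
```

```text
clock: 22.35
tool_pos: [562.7, -214.8, 175.8]
ee_rot: [1.284, 1.139, -1.261]
wrist_force: [-4.2, 2.8, 13.9]
width: 0.0
tank TCP [  13.2 -180.1  175.8] rot tank [[0.027, 1.0, -0.001], [-0.006, -0.0, -1.0], [-1.0, 0.027, 0.006]] F tank [-4.4  2.4 13.9] q [-0.37  0.25  0.02  1.31  0.    1.3 ] t 22.35
turn needed [-0.001  0.006 -0.027]
travel mm [ 5.7 -0.3 -0.1]
```

View pics/w12.png

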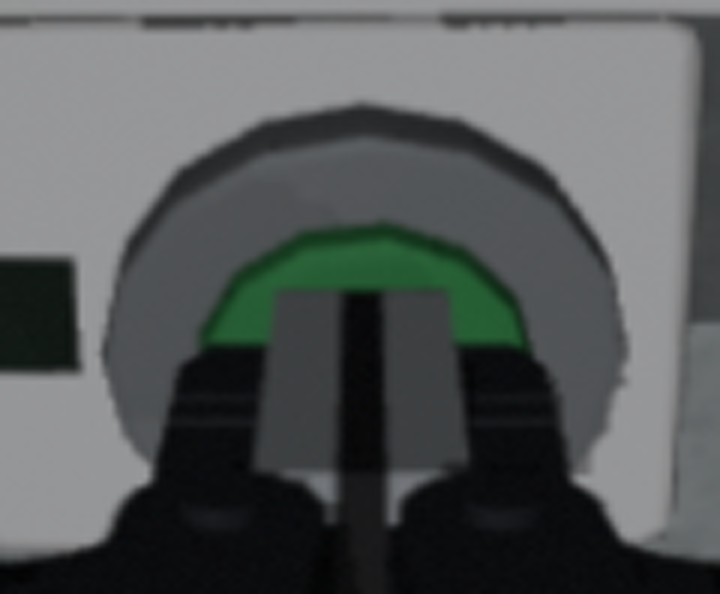

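Bottomed: z stayed at 175.8 while the force rose from 9 to 14 N. I'll lift off and measure how far the button rises again.

```bash
python3 -m inch '{"turn":[[0,0,-0.027],[0,0,0],[0,0,0],[0,0,0],[0,0,0],[0,0,0],[0,0,0],[0,0,0]],"travel":[[-0.002,0,0],[-0.001,0,0],[0,0,0],[0,0,0],[0,0,0],[0,0,0],[0,0,0],[0,0,0]],"gripper":[0,0,0,0,0,0,0,0]}'
python3 -c "
from h import *
where([13,-180,230])"
python3 -m inch '{"turn":[[0,0,0],[0,0,0],[0,0,0],[0,0,0],[0,0,0],[0,0,0],[0,0,0],[0,0,0]],"travel":[[-0.01,0,0],[-0.02,0,0],[-0.02,0,0],[-0.015,0,0],[0,0,0],[0,0,0],[0,0,0],[0,0,0]],"gripper":[0,0,0,0,0,0,0,0]}'
python3 -c "
from h import *
where([13,-180,230])
import pickle
w=get_image('wrist')
pickle.dump(w,open('w13.pkl','wb'))
cv2.imwrite('pics/w13.png',cv2.resize(w['image'][130:280,195:355,::-1],None,fx=5,fy=4,interpolation=cv2.INTER_CUBIC))"
```

```text
clock: 23.4
tool_pos: [562.7, -214.9, 178.8]
ee_rot: [1.273, 1.159, -1.28]
wrist_force: [-0.4, -0.6, 2.8]
width: 0.002
tank TCP [  13.1 -180.1  178.8] rot tank [[0.001, 1.0, -0.001], [-0.006, -0.001, -1.0], [-1.0, 0.001, 0.006]] F tank [-0.4 -0.6  2.8] q [-0.36  0.27  0.06  1.35 -0.01  1.3 ] t 23.4
turn needed [-0.001  0.006 -0.001]
travel mm [-51.2  -0.1   0.2]
clock: 24.4
tool_pos: [561.6, -214.1, 243.8]
ee_rot: [1.271, 1.164, -1.283]
wrist_force: [0.2, 0.3, -0.1]
width: -0.0
tank TCP [  12.  -179.5  243.8] rot tank [[-0.004, 1.0, -0.001], [-0.005, -0.001, -1.0], [-1.0, -0.004, 0.005]] F tank [ 0.2  0.3 -0.1] q [-0.36  0.28  0.21  1.5  -0.01  1.3 ] t 24.4
turn needed [-0.001  0.005  0.004]
travel mm [13.8  1.1  0.4]
```

View pics/w13.png

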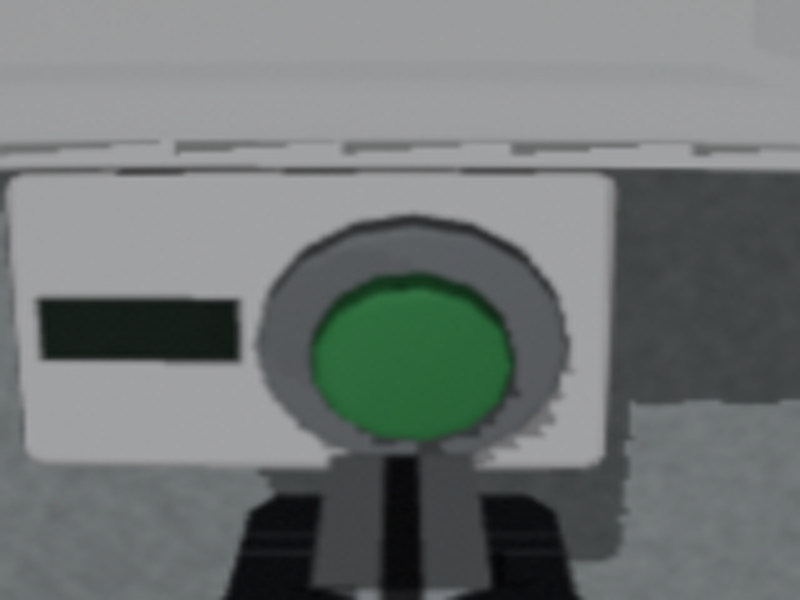

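The button is up again. It stands clear of its collar with a taller green rim than when pressed, and the return force of 2.8 N at 3 mm of lift fits the stated spring. Last, I'll check the cover and the loose items.

Run:
```python
from h import *
import pickle
a=pickle.load(open("im0.pkl","rb"))
n=get_image('side'); t=get_image('top')
o=np.array([[240,258],[412,410]])/2.7+[130,120]
for y in (-4,0,4,8): print(y,proj(n,T([565.5,-34.4,-.092],[[-87,y,175],[87,y,175]])).round(1).tolist(),o.round(1).tolist())
# image change around loose things (side view): dish, scraper, spoon
for nm,k,b in (("dish","side",(160,205,275,320)),("scraper","side",(190,230,320,360)),("spoon","side",(265,325,270,330)),("dish","top",(208,250,205,246)),("scraper","top",(165,200,215,242))):
    A=a[k]["image"];B=(n if k=="side" else t)["image"]
    f=lambda I:cv2.cvtColor(I[b[0]:b[1],b[2]:b[3]],cv2.COLOR_RGB2GRAY).astype(np.float32)
    print(nm,k,cv2.phaseCorrelate(f(A),f(B)),np.abs(f(A)-f(B)).mean())
cv2.imwrite("pics/s14.png",cv2.resize(n["image"][120:340,130:390,::-1],None,fx=2.7,fy=2.7,interpolation=cv2.INTER_CUBIC))
```

```text
-4 [[219.4, 214.9], [283.1, 271.9]] [[218.9, 215.6], [282.6, 271.9]]
0 [[220.8, 213.5], [284.5, 270.4]] [[218.9, 215.6], [282.6, 271.9]]
4 [[222.2, 212.1], [285.9, 268.9]] [[218.9, 215.6], [282.6, 271.9]]
8 [[223.6, 210.7], [287.2, 267.4]] [[218.9, 215.6], [282.6, 271.9]]
dish side ((0.47957422571816366, 0.517952728278356), 0.9979735799777655) 15.017777
scraper side ((0.02154616337742965, -0.005344695993134252), 1.0004316242784261) 10.866875
spoon side ((-0.10842536469339592, 0.10853732522617321), 0.5497674772474501) 15.565833
dish top ((0.5064827028637708, 0.49313140560544255), 0.999889416988985) 11.8403015
scraper top ((0.5283032074652425, -0.028088459481139694), 0.9877130354873438) 6.3767195
```

View pics/s14.png

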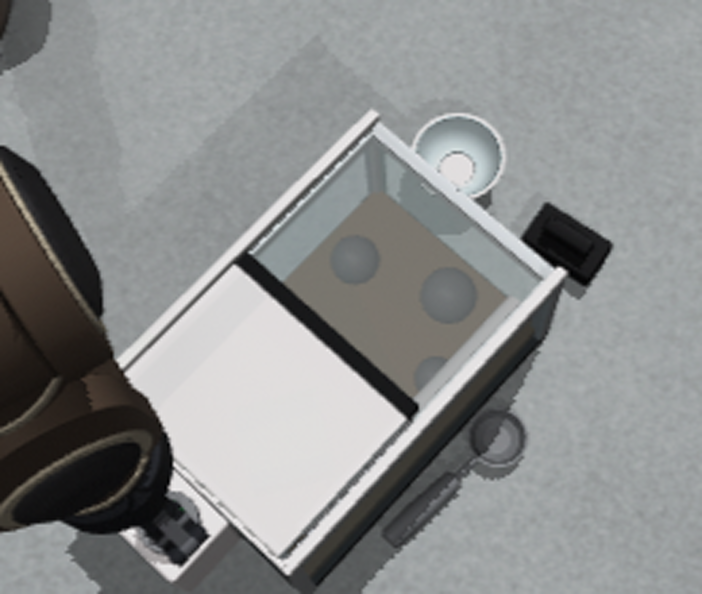

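The side view shows the cover shut, with its edge fitting tank y of about -3 to 0, and the dish, scraper and spoon unmoved. The arm is clear of everything. Handing in.

```bash
python3 -c "
from rig import job_done,state
s=state();print(s['clock'],s['qvel'].round(4),s['wrist_force'].round(1))
print(job_done())"
```

```text
24.55 [-0.0001 -0.0016  0.004   0.0011 -0.0005  0.0011] [ 0.  -0.9 -0.4]
the job is handed in; nothing more can be done
None
```

I pushed the cover shut with the closed fingertips, then pressed the green button to its end, let it come back up, and handed the job in at 24.6 s.

**Cover:** it ran into its end stop, with motion ceasing at 6 N. The last side view puts its edge at tank y of about -3 to 0 mm, within the roughly 2 mm camera error.

**Button:** the TCP stayed at 175.8 mm while the force rose from 9 to 14 N, so I take it as fully down. The last wrist picture shows it up again, and the arm ended about 65 mm above it, touching nothing.

**Loose items:** the dish and scraper match the first pictures to within about half a pixel, roughly 1 mm. The spoon's image match was weaker (0.55) but shows no visible shift. The cave was under the cover at the end, so I could not see it; nothing went near it.

**What disagreed:** the first push passed over the cover. With the gripper shut, the fingertips turned out about 10 mm behind the reported TCP, not the stated 22 mm ahead. I went lower in small steps, watching the force, and the second push worked.

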